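# Refit the drive-housing cover and lock it with its hairpin clip

### The job

Close up the exercise-bike drive housing on the bar counter: tip the plain end of the blue cover under the housing's yellow lip and lower the cover flush into the recess, with its notch round the locking pin. Then push the hairpin clip sideways over the pin, under the pin's head and above the cover, until it snaps fully home, and let go. Leave the oil bottle, wrench, chalk and mug where they are.

Things in the scene. Friction and masses are not known exactly. Their poses are not given: they have to be found in the camera images.
- housing: Grey drive housing, fixed to the counter; place and yaw vary. Origin at the underside, below the recess centre. Footprint: x -131 to +77, y -56 to +56 mm. A recess open above (x -62 to 62, y -42 to 42) has its black floor at 34 mm height; the side rims and the flat apron (x -131 to -62) are 42 mm high, flush with the fitted cover. Yellow lip at the +x end, locking pin near the -x end.
- recess (a point): Centre of the recess floor, 34 mm above the counter; axes as the housing's. When fitted, the cover's origin comes here and its x runs along the housing's x.
- lip (a point): Middle of the lower free edge of the yellow lip, at x = 50 mm of the housing, 47 mm above the counter. The lip is 8 mm thick (top 55 mm above the counter), runs across the full width and overhangs the recess by 12 mm; the recess's end wall under it is at x = 62 mm.
- pin (a point): Point on the upright locking pin's axis, level with the fitted cover's top: housing x = -46, y = 0 mm, 42 mm above the counter; axes as the housing's. Steel shank 14 mm diameter from the recess floor up to 55 mm, then a brass head 18 mm diameter from 55 to 62 mm above the counter. So 13 mm of bare shank stay above the cover for the clip.
- cover: Loose blue plate 120 (x) by 80 (y) by 8 mm, about 220 g, lying flat; origin at the middle of the underside. Too long to go in flat: its plain +x end goes first, tipped down some 10 to 13 degrees, about 10 mm under the lip, then it is levelled. 2 mm of play each way in the recess. Notch at its -x end, grip tab in the middle.
- tab (a point): Middle of the top of the cover's black grip tab, 36 mm above the cover's underside. The tab is 12 mm thick (cover x), 40 mm long (cover y) and stands 28 mm above the plate, over its middle.
- notch (a point): Inner end of the cover's notch, at x = -18 mm of the cover, mid-thickness. The notch is 22 mm wide, 42 mm deep and open at the -x end; pin and pin head pass through it.
- tray: Green parts tray, fixed to the counter, place and yaw vary; outside 212 (x) by 172 (y) mm, walls 6 mm thick, 22 mm high; inner floor 6 mm above the counter; origin at the underside centre. The clip and the chalk lie in it.
- clip: Loose hairpin clip, about 80 g, lying flat in the tray, legs along its +x, wire loop reaching back to x = -28 mm. Origin at the underside of the middle of the orange grip block (30 in x, 26 in y, 16 mm high). A 7 mm wide orange stop tongue reaches to x = 53. Two sprung legs of 7 mm round steel wire, at the underside, end at x = 96 mm.
- clip_seat (a point): Point of the clip where the pin's axis comes when fully home: x = 62, y = 0, z = 0 (underside) in the clip's frame; axes as the clip's. Pushing it along +x over the pin takes about 4 to 12 N; the legs then snap shut behind the pin.
- mouth (a point): Middle of the clip's open mouth between the leg tips, x = 92 mm of the clip. The gap between the legs is 25 mm here, narrows to 7 mm at x = 76 and widens to 15 mm at x = 62 (the seat).
- leg_a (a joint): Spread of the clip's +y leg: 0 = closed (sprung shut), about 0.06 rad while the neck passes the shank.
- leg_b (a joint): Spread of the clip's -y leg: 0 = closed, about 0.06 rad while the neck passes the shank.
- oil: Yellow oil bottle with red cap, loose, upright, 42 mm diameter, 150 mm high; origin at its underside. To be left alone.
- wrench: Loose steel wrench, 150 mm long along its x, lying flat; origin under its middle. To be left alone.
- chalk: Loose blue cue-chalk block 24 x 24 x 22 mm, in the tray beside the clip; origin at its underside. To be left alone.
- mug: Loose white mug, 72 mm diameter, 85 mm high, handle at its +y; origin at its underside. To be left alone.
Things that resemble listed ones, but are neither listed nor needed, are in the scene too. Several things have the shape of the cover; the one meant has the colours described above. Of the things like the housing, leave any that is green; of the rest the larger one is meant.

How it is judged:
On the way:
1. The cover lies flush in the recess under the lip, before the clip is on the pin (horizontal distance between cover and recess below 0.005 m and z of cover in the frame of recess below 0.002 m and angle between the z axis of cover and the z axis of housing, either way round below 0.03 rad and angle between the x axis of cover and the x axis of housing, either way round below 0.08 rad and horizontal distance between clip_seat and pin above 0.03 m), for 0.2 s.
At the end, for the whole second after the job is handed in: The cover lies in the recess within 5 mm of its place, at most 2 mm off the floor and within 0.03 rad of level; the clip's seat is within 5 mm of the pin's axis, between cover and pin head (-3 to +7 mm of the cover's top), both legs sprung shut (under 0.025 rad); cover and clip at rest (horizontal distance between cover and recess below 0.005 m and z of cover in the frame of recess below 0.002 m and x of cover in the frame of recess above -0.005 m and angle between the z axis of cover and the z axis of housing, either way round below 0.03 rad and horizontal distance between clip_seat and pin below 0.005 m and z of clip_seat in the frame of pin between -0.003 and 0.007 m and value of joint each of leg_a, leg_b below 0.025 rad and linear speed of each of clip, cover below 0.02 m/s); the robot touches nothing.
It fails at once if the oil bottle is moved more than 25 mm or tipped (distance of oil from where it was at the start of the episode above 0.025 m or angle between oil's own z axis and vertical above 0.4 rad).
It fails at once if the mug is moved more than 25 mm or tipped (distance of mug from where it was at the start of the episode above 0.025 m or angle between mug's own z axis and vertical above 0.4 rad).
It fails at once if the wrench is moved more than 25 mm (distance of wrench from where it was at the start of the episode above 0.025 m).
It fails at once if the chalk is moved more than 25 mm (distance of chalk from where it was at the start of the episode above 0.025 m).
It also fails if it takes over 70 s, if anything falls off the work surface, if the arm or the gripper's body presses on something with over 40 N, if the wrist force passes 120 N, or if a joint passes its speed limit or range.

### The arm

A 6-joint arm with a two-finger parallel gripper is mounted at the origin on the work surface. World frame = base frame: x ahead of the robot, y to its left, z up, the work surface at z = 0. Lengths are in m, angles in rad, forces in N, time in s.
With the tool pointing down it reaches from about 0.35 to 0.85 m from the base axis. Payload 8.1 kg.
Tool frame: the origin (TCP) lies midway between the tips of the shut fingers; the grasp point (between the pads) lies 19 mm behind it; z points along the fingers, y is the line along which they close (so a half turn about z gives the same grasp; the last joint's range is limited). The gripper opens to 85 mm and grips with 20 to 120 N. Pads are 22 mm wide; open, the fingers measure 114 mm over their backs; the gripper's body (76 mm by 85 mm) begins 54 mm behind the grasp point. The pads swing forward as they close: fully open they stand 13 mm farther back than shut.
Start: joints at [-1.284, 0.13, 1.488, -0, 1.523, -0.085], TCP at [0.218, -0.559, 0.231] pointing down, gripper open.
Joint ranges: [-2.96, 2.96], [-0.89, 2.26], [0.02, 2.5], [-1.34, 4.48], [0, 2.73], [-2.66, 2.66]. Speed limits (rad/s): [2.39, 2.39, 2.79, 3.14, 3.14, 3.14].

### API

Orientations are given as a unit quaternion [x, y, z, w].
In Python, from bench import bot gives the robot as it stands.
- The arm moves only by the tool play_rows, never from a script. Its argument "increments" is a list of rows, each an object with "jaw": the opening, from -1 (shut) to 1 (fully open); "offset": the shift along the world's x, y, z in m, a list of three; "spin": the turn about the world's z in degrees. In form: [{"jaw": jaw, "offset": [tx, ty, tz], "spin": spin}, ...]. A call has 1 to 8 rows; each row is the pose to reach, as a shift and turn from the pose commanded when the call began; what a row does not reach only later rows make up. A row lasts 1/10 s, in which the tool goes at most 50 mm and 8.59 degrees, less where a joint would pass 70% of its speed; a pose out of reach is approached as far as the arm can. A call with a gripper value outside its range is refused whole. The fingers move at their own pace and stop on an object; "squeeze" is the grip in N (left out, the last holds). Time passes only in rows, so rows that repeat a pose let the fingers close. It gives the time, the measured TCP pose, the force, the opening and the grip force at its end, in the units of the state.
- bot.read_state(): the state, without advancing time (a new reading comes with each control period).
- bot.camera(name): name is "side" or "top" or "wrist"; returns the picture (480x640x3 uint8, red, green, blue); there is no depth.
- bot.camera_info(name): a dict with "mtx" (3x3 intrinsics, pixels), "origin" and "attitude" of the camera in the world; the wrist camera has in their place "hand_eye" (4x4, takes a point from camera to tool coordinates, whose origin is the TCP and whose axes are the flange's). Camera axes: x right, y down, z forward; pixel columns grow to the right and rows downward; lengths in m; the calibration is good to about 2 mm. A picture is of the moment at which its call begins: read the wrist's pose just before it. camera_info takes no time and is no camera call.
- bot.sign_off(): hands the job in; it is judged then, once.
The state is a dict: "time_s": time; "joint_pos": joint angles; "joint_vel": joint speeds; "joint_torque": joint torques, N m; "ee_pos": TCP position; "orientation": TCP orientation; "contact_force": force on the tool from outside, world axes, zero at the start; "torque": the same for the moment, N m; "finger_gap": finger opening in m; "gripper_force": force on a finger pad.
Only numpy, scipy, OpenCV 4.12 (cv2) and the standard library are available. Lean on these libraries where they do the work, as an engineer would, in place of code of your own. Each camera call takes 0.05 s, during which the arm holds its last target. There are 200 camera calls.

## Working session

There is one attempt and no reset: what is moved stays moved. The work goes in short steps, Python scripts to look and compute and a tool call to move; the robot and the scene stay as the last step left them, time stands still between calls to the robot, and variables do not carry over. Pictures are saved under pics/ and viewed, at most 10 in all, crops included, and the job is handed in when it is done.

Besides the shell and the picture viewer there is one more tool, called as name([rows], argument=value, ...), one row to a line, values as JSON. play_rows: Moves the arm, as the interface text tells. Its arguments: {"type":"object","properties":{"increments":{"type":"array","items":{"type":"object","properties":{"jaw":{"type":"number"},"offset":{"type":"array","items":{"type":"number"}},"spin":{"type":"number"}}}},"squeeze":{"type":"number"}},"required":["increments"]}

```bash
ls; mkdir -p pics; cat > h.py <<'E'
import numpy as np, cv2
from bench import bot
from scipy.spatial.transform import Rotation as R
def cam(n):
    i=bot.camera_info(n); K=np.array(i["mtx"])
    if n=="wrist":
        s=bot.read_state(); T=np.eye(4); T[:3,:3]=R.from_quat(s["orientation"]).as_matrix(); T[:3,3]=s["ee_pos"]
        M=T@np.array(i["hand_eye"]); return K,M[:3,3],M[:3,:3]
    a=np.array(i["attitude"]); Rm=R.from_quat(a).as_matrix() if a.size==4 else a.reshape(3,3)
    return K,np.array(i["origin"]),Rm
def ray(c,uv,z):
    K,o,Rm=c; uv=np.atleast_2d(uv).astype(float)
    d=np.c_[uv,np.ones(len(uv))]@np.linalg.inv(K).T@Rm.T
    return o+d*((z-o[2])/d[:,2])[:,None]
def proj(c,P):
    K,o,Rm=c; q=(np.atleast_2d(P)-o)@Rm@K.T; return q[:,:2]/q[:,2:]
def shot(n,f):
    c=cam(n); im=np.asarray(bot.camera(n)); cv2.imwrite(f"pics/{f}.png",im[:,:,::-1]); return c,im
E
python3 - <<'E'
from h import *
for n in("top","side","wrist"):
    c,im=shot(n,n+"0"); print(n,c[0].round(1).tolist(),c[1].round(3),c[2].round(3).tolist())
print(bot.read_state()); print(bot.camera_info("wrist"))
E
```

```text
pics
top [[594.6, 0.0, 322.3], [0.0, 594.6, 247.0], [0.0, 0.0, 1.0]] [0.314 0.125 1.415] [[-0.027, -0.984, 0.178], [-1.0, 0.027, -0.006], [0.001, -0.178, -0.984]]
side [[543.7, 0.0, 324.3], [0.0, 543.7, 234.9], [0.0, 0.0, 1.0]] [0.481 1.389 0.814] [[-0.999, -0.017, 0.037], [-0.041, 0.512, -0.858], [-0.005, -0.859, -0.513]]
wrist [[427.9, 0.0, 318.7], [0.0, 427.9, 237.6], [0.0, 0.0, 1.0]] [ 0.29  -0.53   0.372] [[0.363, -0.889, -0.279], [-0.932, -0.347, -0.107], [-0.002, 0.298, -0.954]]
{'time_s': 0.15, 'joint_pos': array([-1.28438747e+00,  1.31007004e-01,  1.48904544e+00, -4.92700981e-05,
        1.52299702e+00, -8.53992623e-02]), 'joint_vel': array([-0.00036368, -0.0023035 , -0.00434633,  0.00042086, -0.00138828,
       -0.00077854]), 'joint_torque': array([-2.57458123e-04, -5.70064616e+01, -5.01157415e+01, -2.98416217e-04,
        9.52407630e-03, -4.68656708e-05]), 'ee_pos': array([ 0.21786273, -0.55858695,  0.23046491]), 'orientation': array([ 9.82769068e-01,  1.84836216e-01, -9.75670804e-05, -7.22262259e-04]), 'contact_force': array([0.42608849, 0.3393891 , 0.30044702]), 'torque': array([-0.01199595, -0.04947618, -0.00615012]), 'gripper_force': 0.0, 'finger_gap': 0.08510532954285795}
{'mtx': array([[427.86240748,   0.        , 318.74479403],
       [  0.        , 427.86240748, 237.58813892],
       [  0.        ,   0.        ,   1.        ]]), 'hand_eye': array([[-2.56944792e-04, -9.54373763e-01, -2.98614558e-01,
         7.69536156e-02],
       [ 9.99999965e-01, -2.61996022e-04, -2.31155961e-05,
        -3.48734179e-04],
       [-5.61749078e-05, -2.98614553e-01,  9.54373798e-01,
        -1.42085855e-01],
       [ 0.00000000e+00,  0.00000000e+00,  0.00000000e+00,
         1.00000000e+00]])}
```

View pics/top0.png

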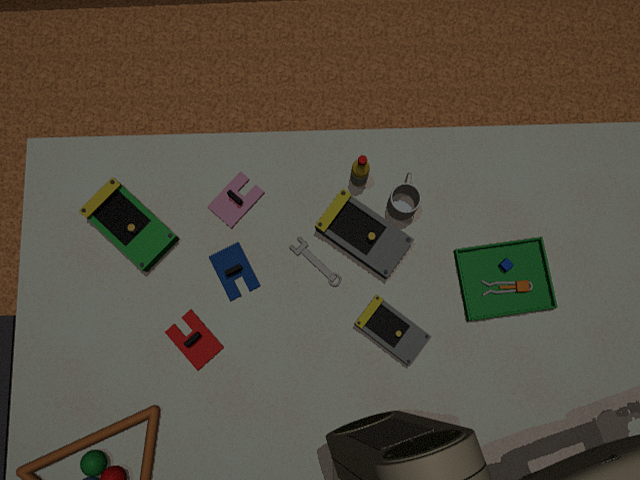

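View pics/side0.png

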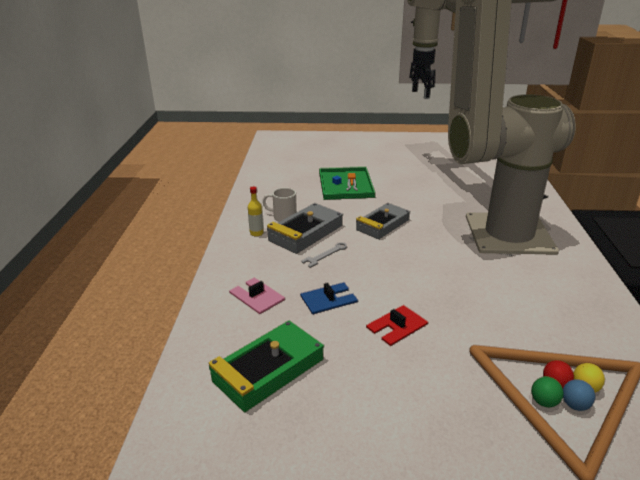

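```bash
cat > m.py <<'E'
from h import *
c=cam("top"); im=cv2.imread("pics/top0.png"); hsv=cv2.cvtColor(im,cv2.COLOR_BGR2HSV)
def blobs(lo,hi,box,z,mn=15):
    m=cv2.inRange(hsv,np.array(lo),np.array(hi)); x0,y0,x1,y1=box; k=np.zeros_like(m); k[y0:y1,x0:x1]=m[y0:y1,x0:x1]
    for q in cv2.findContours(k,cv2.RETR_EXTERNAL,cv2.CHAIN_APPROX_NONE)[0]:
        if cv2.contourArea(q)<mn: continue
        P=ray(c,q[:,0,:],z)[:,:2]
        r=cv2.minAreaRect((P*1000).astype(np.float32)); M=cv2.moments(q)
        print(z,"px",(round(M['m10']/M['m00'],1),round(M['m01']/M['m00'],1)),"ctr",np.round(ray(c,[M['m10']/M['m00'],M['m01']/M['m00']],z)[0,:2]*1000,1),"rect",np.round(r[0],1),np.round(r[1],1),round(r[2],1))
print("lip");blobs((20,120,60),(35,255,255),(310,185,355,240),.055)
print("head");blobs((12,80,60),(35,255,255),(360,225,385,250),.062)
print("cover");blobs((100,120,40),(125,255,255),(200,235,270,310),.008)
print("tab");blobs((0,0,0),(180,255,45),(215,255,250,285),.036)
print("block");blobs((3,140,90),(18,255,255),(480,270,545,300),.022,10)
print("chalk");blobs((100,120,40),(125,255,255),(490,250,520,280),.028,10)
print("tray");blobs((45,100,20),(85,255,255),(440,225,570,330),.022)
print("oil cap");blobs((0,140,60),(8,255,255),(350,150,375,170),.15,10)
print("mug");blobs((0,0,110),(180,40,255),(385,170,425,225),.085)
E
python3 m.py; python3 - <<'E'
import cv2
im=cv2.imread('pics/top0.png')
cv2.imwrite('pics/z1.png',cv2.resize(im[150:330,190:570],None,fx=2.1,fy=2.1,interpolation=cv2.INTER_CUBIC))
E
```

```text
lip
0.055 px (332.8, 209.9) ctr [647.9  89.7] rect [648.4  89.3] [ 26.5 111.7] 52.3
head
0.062 px (371.3, 235.5) ctr [582.9   2.2] rect [583.2   2.1] [16.8 15.7] 23.9
cover
0.008 px (233.0, 269.3) ctr [520.1 331. ] rect [516.3 328.9] [119.7  78.5] 25.7
tab
0.036 px (233.3, 270.9) ctr [512.4 326.3] rect [511.8 326.3] [20.2 42.5] 25.6
block
0.022 px (507.0, 286.5) ctr [ 459.7 -315.5] rect [ 459.7 -315.5] [33.1  2.4] 88.4
0.022 px (522.5, 285.5) ctr [ 461.1 -352.1] rect [ 461.1 -352.2] [26.9 21.3] 88.4
chalk
0.028 px (506.6, 264.1) ctr [ 512.  -316.9] rect [ 511.7 -317.3] [22.9 22.6] 42.1
tray
0.022 px (505.1, 278.6) ctr [ 478.6 -312.4] rect [ 479.5 -311.1] [171.  214.9] 6.7
oil cap
0.15 px (362.1, 159.2) ctr [738.7  23.4] rect [737.9  23.7] [17.8 16.2] 88.5
mug
0.085 px (400.4, 205.3) ctr [647.3 -65.6] rect [649.  -63.1] [54.9 21.4] 59.1
```

View pics/z1.png

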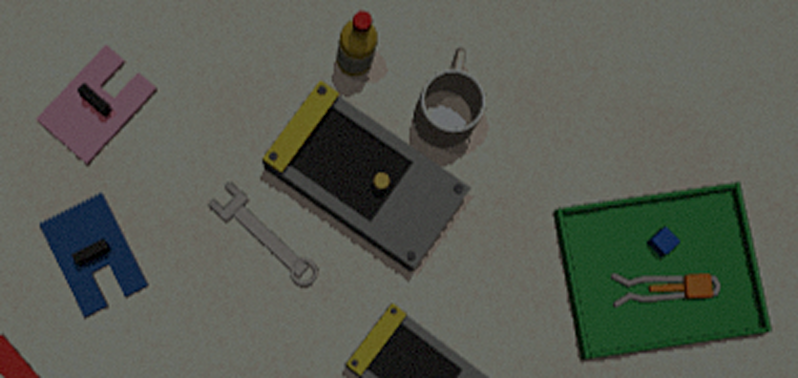

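play_rows([
  {"jaw": 1, "offset": [0.05, 0.05, -0.02], "spin": 0},
  {"jaw": 1, "offset": [0.23, 0.24, -0.03], "spin": 0},
  {"jaw": 1, "offset": [0.23, 0.24, -0.03], "spin": 0},
  {"jaw": 1, "offset": [0.23, 0.24, -0.03], "spin": 0},
  {"jaw": 1, "offset": [0.23, 0.24, -0.03], "spin": 0},
  {"jaw": 1, "offset": [0.23, 0.24, -0.03], "spin": 0},
  {"jaw": 1, "offset": [0.23, 0.24, -0.03], "spin": 0},
  {"jaw": 1, "offset": [0.23, 0.24, -0.03], "spin": 0},
])

```text
time_s: 0.95
ee_pos: [0.4503, -0.3153, 0.2006]
orientation: [0.982, 0.187, 0.0, -0.001]
contact_force: [-0.2, -0.6, -0.3]
finger_gap: 0.0851
gripper_force: 0.0
```

```bash
python3 - <<'E'
from h import *
c,im=shot("wrist","w_clip"); s=bot.read_state(); print(s["time_s"],s["ee_pos"],s["joint_vel"].round(3))
np.savez("clip.npz",K=c[0],o=c[1],R=c[2])
E
```

```text
1.0 [ 0.44898904 -0.31712081  0.2007566 ] [-0.056 -0.003 -0.004 -0.018  0.003 -0.023]
```

View pics/w_clip.png

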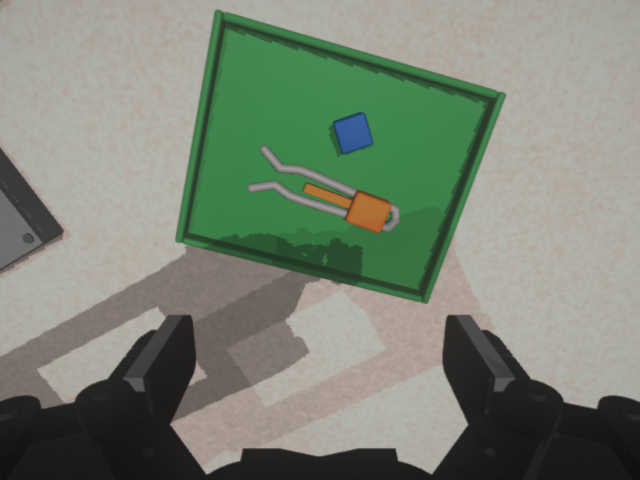

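```bash
python3 - <<'E'
from h import *
d=np.load("clip.npz"); c=(d["K"],d["o"],d["R"]); im=cv2.imread("pics/w_clip.png"); hsv=cv2.cvtColor(im,cv2.COLOR_BGR2HSV)
m=cv2.inRange(hsv,(3,140,90),(20,255,255))
mo=cv2.morphologyEx(m,cv2.MORPH_OPEN,np.ones((17,17),np.uint8))
q=max(cv2.findContours(mo,0,1)[0],key=cv2.contourArea)
P=ray(c,q[:,0,:],.022)[:,:2]*1000; r=cv2.minAreaRect(P.astype(np.float32)); print("block",r)
t=ray(c,[[265,151],[251,188]],.0095)*1000; print("tips",t.round(1), np.linalg.norm(t[0]-t[1]))
f=t.mean(0)[:2]; b=np.array(r[0]); print("dir",np.degrees(np.arctan2(*(f-b)[::-1])),np.linalg.norm(f-b))
mb=cv2.inRange(hsv,(100,120,60),(125,255,255)); q=max(cv2.findContours(mb,0,1)[0],key=cv2.contourArea); print("chalk",cv2.minAreaRect((ray(c,q[:,0,:],.028)[:,:2]*1000).astype(np.float32)))
E
```

```text
block ((461.76214599609375, -350.4984436035156), (26.144882202148438, 28.931196212768555), 21.591262817382812)
tips [[ 474.4 -260.7    9.5]
 [ 443.3 -260.     9.5]] 31.16533633211487
dir 91.85326842764967 90.209768558499
chalk ((512.1640625, -316.2892150878906), (23.6439208984375, 23.333545684814453), 39.78080368041992)
```

play_rows([
  {"jaw": 1, "offset": [0.05, 0.33, 0.02], "spin": 8},
  {"jaw": 1, "offset": [0.05, 0.33, 0.02], "spin": 16},
  {"jaw": 1, "offset": [0.05, 0.33, 0.02], "spin": 24},
  {"jaw": 1, "offset": [0.05, 0.33, 0.02], "spin": 32},
  {"jaw": 1, "offset": [0.05, 0.33, 0.02], "spin": 32},
  {"jaw": 1, "offset": [0.05, 0.33, 0.02], "spin": 32},
  {"jaw": 1, "offset": [0.05, 0.33, 0.02], "spin": 32},
  {"jaw": 1, "offset": [0.05, 0.33, 0.02], "spin": 32},
])

```text
time_s: 1.8
ee_pos: [0.4983, 0.0136, 0.2217]
orientation: [0.893, 0.45, 0.001, -0.0]
contact_force: [0.2, -0.8, 0.1]
finger_gap: 0.0859
gripper_force: 0.0
```

```bash
cat > hs.py <<'E'
from h import *
import sys
c,im=shot("wrist",sys.argv[1]); s=bot.read_state(); print(s["time_s"],s["ee_pos"],s["joint_vel"].round(3))
hsv=cv2.cvtColor(im,cv2.COLOR_RGB2HSV)
m=cv2.inRange(hsv,(18,110,70),(38,255,255)); qs=[q for q in cv2.findContours(m,0,1)[0] if cv2.contourArea(q)>150]
for q in sorted(qs,key=cv2.contourArea)[::-1]:
    M=cv2.moments(q); u=[M['m10']/M['m00'],M['m01']/M['m00']]; print(np.round(u),cv2.contourArea(q))
    for z in(.055,.062): print(z,cv2.minAreaRect((ray(c,q[:,0,:],z)[:,:2]*1000).astype(np.float32)), (ray(c,u,z)*1000).round(1))
E
python3 hs.py w_house
```

```text
1.85 [0.49808816 0.0115431  0.2214521 ] [-0.051  0.001  0.009 -0.016 -0.002 -0.022]
[231. 269.] 2562.0
0.055 ((416.6268310546875, 17.52374267578125), (21.572288513183594, 81.26280212402344), 50.39939880371094) [[416.8  17.7  55. ]]
0.062 ((419.5108337402344, 18.83824348449707), (21.08347511291504, 79.42144012451172), 50.399349212646484) [[419.6  19.   62. ]]
[441.   3.] 1178.0
0.055 ((641.4598999023438, 80.15423583984375), (4.629876613616943, 111.58600616455078), 53.48674774169922) [[644.6  78.2  55. ]]
0.062 ((639.249267578125, 80.04951477050781), (4.524953842163086, 109.0574951171875), 53.486751556396484) [[642.3  78.1  62. ]]
[424. 156.] 485.5
0.055 ((583.5958862304688, 1.8822717666625977), (17.635229110717773, 18.003143310546875), 38.21660232543945) [[583.6   1.9  55. ]]
0.062 ((582.6964721679688, 3.5512123107910156), (17.235580444335938, 17.59526252746582), 38.21535873413086) [[582.7   3.6  62. ]]
[623.   4.] 295.5
0.055 ((737.2395629882812, 8.158108711242676), (6.379690170288086, 24.78835678100586), 53.48676681518555) [[738.8   7.8  55. ]]
0.062 ((732.858642578125, 9.684837341308594), (6.235113143920898, 24.22660255432129), 53.48676681518555) [[734.4   9.3  62. ]]
[551.  15.] 281.5
0.055 ((699.0658569335938, 28.460426330566406), (8.565528869628906, 25.41379737854004), 6.999256610870361) [[698.5  30.1  55. ]]
0.062 ((695.5498046875, 29.527118682861328), (8.371467590332031, 24.837921142578125), 6.999186992645264) [[695.   31.1  62. ]]
[231. 362.] 163.0
0.055 ((363.36676025390625, -45.54112243652344), (13.411986351013184, 12.638980865478516), 53.42919158935547) [[363.6 -45.5  55. ]]
0.062 ((367.4576416015625, -42.797569274902344), (13.108053207397461, 12.35262680053711), 53.42969512939453) [[367.7 -42.8  62. ]]
```

View pics/w_house.png

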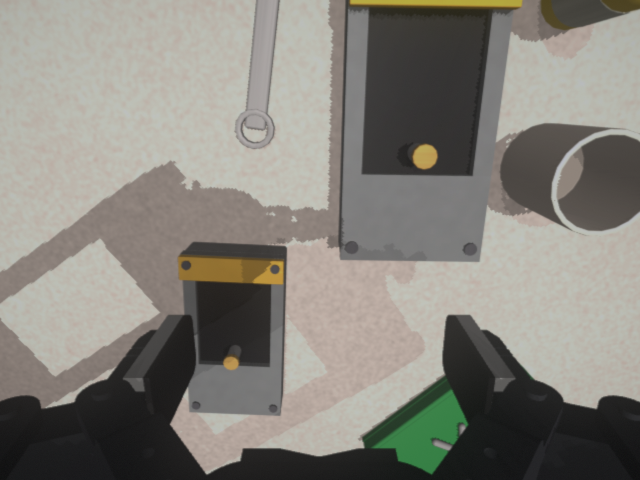

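play_rows([
  {"jaw": 1, "offset": [-0.01, 0.3, -0.04], "spin": -8},
  {"jaw": 1, "offset": [-0.01, 0.3, -0.04], "spin": -16},
  {"jaw": 1, "offset": [-0.01, 0.3, -0.04], "spin": -24},
  {"jaw": 1, "offset": [-0.01, 0.3, -0.04], "spin": -27.6},
  {"jaw": 1, "offset": [-0.01, 0.3, -0.04], "spin": -27.6},
  {"jaw": 1, "offset": [-0.01, 0.3, -0.04], "spin": -27.6},
  {"jaw": 1, "offset": [-0.01, 0.3, -0.04], "spin": -27.6},
  {"jaw": 1, "offset": [-0.01, 0.3, -0.04], "spin": -27.6},
])

```text
time_s: 2.65
ee_pos: [0.488, 0.3111, 0.1802]
orientation: [0.975, 0.223, -0.001, 0.0]
contact_force: [0.8, -0.4, 0.4]
finger_gap: 0.0852
gripper_force: 0.0
```

```bash
python3 - <<'E'
from h import *
c,im=shot("wrist","w_cover"); s=bot.read_state(); print(s["time_s"],s["ee_pos"],s["joint_vel"].round(3), "toolx yaw",np.degrees(2*np.arctan2(s["orientation"][1],s["orientation"][0])))
hsv=cv2.cvtColor(im,cv2.COLOR_RGB2HSV)
m=cv2.inRange(hsv,(100,120,40),(125,255,255)); q=max(cv2.findContours(m,0,1)[0],key=cv2.contourArea); print(q[:,0].min(0),q[:,0].max(0))
print("cover",cv2.minAreaRect((ray(c,q[:,0,:],.008)[:,:2]*1000).astype(np.float32)))
x0,y0=q[:,0].min(0);x1,y1=q[:,0].max(0)
t=np.zeros_like(m); t[y0:y1,x0:x1]=cv2.inRange(hsv,(0,0,0),(180,255,40))[y0:y1,x0:x1]; q=max(cv2.findContours(t,0,1)[0],key=cv2.contourArea)
print("tab",q[:,0].min(0),q[:,0].max(0),cv2.minAreaRect((ray(c,q[:,0,:],.036)[:,:2]*1000).astype(np.float32)))
E
```

```text
2.7 [0.4884554  0.30974906 0.18061671] [-0.033 -0.026  0.011 -0.007  0.003 -0.005] toolx yaw 25.71549451822239
[257  78] [369 240]
cover ((517.7614135742188, 330.0931091308594), (117.34288024902344, 78.12930297851562), 25.631898880004883)
tab [286 158] [340 161] ((523.5887451171875, 332.78839111328125), (1.9722734689712524, 35.81929016113281), 25.75830078125)
```

View pics/w_cover.png

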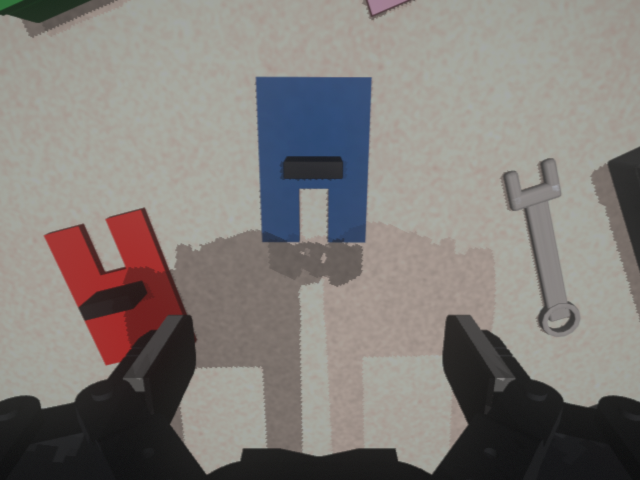

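play_rows([
  {"jaw": 0.5, "offset": [0.0286, 0.0195, -0.04], "spin": 0},
  {"jaw": 0.5, "offset": [0.0286, 0.0195, -0.09], "spin": 0},
  {"jaw": 0.5, "offset": [0.0286, 0.0195, -0.135], "spin": 0},
  {"jaw": 0.5, "offset": [0.0286, 0.0195, -0.165], "spin": 0},
  {"jaw": 0.5, "offset": [0.0286, 0.0195, -0.173], "spin": 0},
  {"jaw": 0.5, "offset": [0.0286, 0.0195, -0.173], "spin": 0},
])

```text
time_s: 3.3
ee_pos: [0.5166, 0.3281, 0.0075]
orientation: [0.975, 0.221, -0.001, 0.001]
contact_force: [-0.5, -0.2, 0.4]
finger_gap: 0.0643
gripper_force: 0.0
```

play_rows([
  {"jaw": -1, "offset": [0, 0, 0], "spin": 0},
  {"jaw": -1, "offset": [0, 0, 0], "spin": 0},
  {"jaw": -1, "offset": [0, 0, 0], "spin": 0},
  {"jaw": -1, "offset": [0, 0, 0], "spin": 0},
], squeeze=25)

```text
time_s: 3.7
ee_pos: [0.519, 0.3311, 0.0116]
orientation: [0.975, 0.222, 0.003, -0.0]
contact_force: [1.1, -3.8, 7.1]
finger_gap: 0.0396
gripper_force: 26.8
```

play_rows([
  {"jaw": 0.2, "offset": [0, 0, 0], "spin": 0},
  {"jaw": 0.2, "offset": [0.001, 0.002, 0.008], "spin": 0},
  {"jaw": 0.2, "offset": [0.001, 0.002, 0.008], "spin": 0},
  {"jaw": -1, "offset": [0.001, 0.002, 0.008], "spin": 0},
  {"jaw": -1, "offset": [0.001, 0.002, 0.008], "spin": 0},
  {"jaw": -1, "offset": [0.001, 0.002, 0.008], "spin": 0},
  {"jaw": -1, "offset": [0.001, 0.002, 0.008], "spin": 0},
], squeeze=25)

```text
time_s: 4.4
ee_pos: [0.5182, 0.333, 0.0173]
orientation: [0.975, 0.223, 0.001, -0.0]
contact_force: [-2.3, -0.0, 5.4]
finger_gap: 0.0395
gripper_force: 24.9
```

```bash
python3 - <<'E'
from h import *
s=bot.read_state(); print(s["ee_pos"].round(4),s["contact_force"].round(1),s["finger_gap"],s["gripper_force"])
a=np.radians(53.4); u=np.array([np.cos(a),np.sin(a)]); O=np.array([.5830,.0028])+.046*u; print("recess",O,"tip pt",O+.130*u)
# housing yaw from the edges of w_house: print line points
E
```

```text
[0.5182 0.333  0.0173] [-2.3 -0.   5.4] 0.03949985877950907 24.90038752555847
recess [0.61042634 0.0397296 ] tip pt [0.68793558 0.14409588]
```

play_rows([
  {"jaw": -1, "offset": [0, 0, 0.04], "spin": 0},
  {"jaw": -1, "offset": [0, 0, 0.085], "spin": 0},
  {"jaw": -1, "offset": [0.17, -0.188, 0.085], "spin": 7},
  {"jaw": -1, "offset": [0.17, -0.188, 0.085], "spin": 14},
  {"jaw": -1, "offset": [0.17, -0.188, 0.085], "spin": 21},
  {"jaw": -1, "offset": [0.17, -0.188, 0.085], "spin": 27.7},
  {"jaw": -1, "offset": [0.17, -0.188, 0.085], "spin": 27.7},
  {"jaw": -1, "offset": [0.17, -0.188, 0.085], "spin": 27.7},
])

```text
time_s: 5.2
ee_pos: [0.6904, 0.1385, 0.1003]
orientation: [0.894, 0.447, -0.0, 0.001]
contact_force: [-0.2, 0.5, -2.0]
finger_gap: 0.0396
gripper_force: 27.2
```

```bash
cat > st.py <<'E'
from h import *
s=bot.read_state(); q=s["orientation"]; a=np.radians(53.4); u=np.array([np.cos(a),np.sin(a)]); v=np.array([-u[1],u[0]])
O=np.array([.5830,.0028])+.046*u; p=s["ee_pos"]; d=p[:2]-O; f=s["contact_force"]
print("t",s["time_s"],"p",(p*1e3).round(1),"H",(d@u*1e3).round(1),(d@v*1e3).round(1),"yaw",np.degrees(2*np.arctan2(q[1],q[0])).round(2),"F",f.round(1),"Fh",(f[:2]@u).round(1),(f[:2]@v).round(1),"M",s["torque"].round(2),"gap",round(s["finger_gap"]*1e3,1),"g",round(s["gripper_force"],1))
E
python3 st.py; python3 - <<'E'
import sys; sys.path.insert(0,'.')
from h import *
shot("wrist","w_held")
E
```

```text
t 5.2 p [690.4 138.5 100.3] H 127.0 -5.3 yaw 53.11 F [-0.2  0.5 -2. ] Fh 0.3 0.5 M [-0.01  0.06  0.01] gap 39.6 g 27.2
```

View pics/w_held.png

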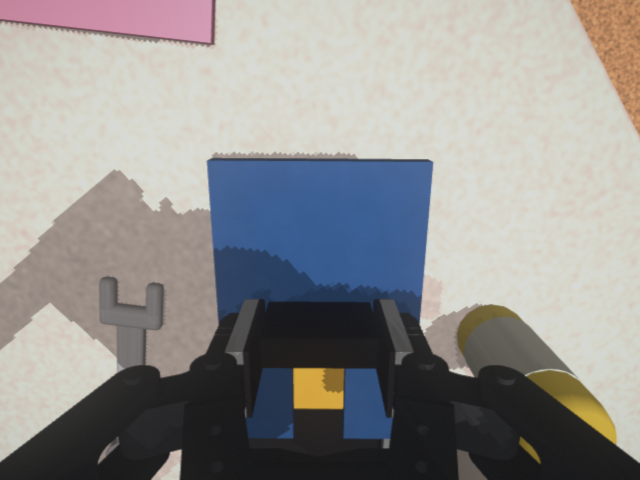

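play_rows([
  {"jaw": -1, "offset": [-0.003, 0.004, -0.022], "spin": 0},
  {"jaw": -1, "offset": [-0.003, 0.004, -0.027], "spin": 0},
  {"jaw": -1, "offset": [-0.003, 0.004, -0.031], "spin": 0},
  {"jaw": -1, "offset": [-0.003, 0.004, -0.035], "spin": 0},
  {"jaw": -1, "offset": [-0.003, 0.004, -0.035], "spin": 0},
], squeeze=25)

```text
time_s: 5.75
ee_pos: [0.6847, 0.1494, 0.0669]
orientation: [0.893, 0.45, 0.001, -0.0]
contact_force: [-0.7, 1.0, 0.5]
finger_gap: 0.0392
gripper_force: 27.6
```

```bash
python3 st.py
```

```text
t 5.75 p [684.7 149.4  66.9] H 132.3 5.7 yaw 53.45 F [-0.7  1.   0.5] Fh 0.4 1.2 M [ 0.16  0.29 -0.12] gap 39.2 g 27.6
```

play_rows([
  {"jaw": -1, "offset": [0, 0, -0.003], "spin": 0},
  {"jaw": -1, "offset": [0, 0, -0.006], "spin": 0},
  {"jaw": -1, "offset": [0, 0, -0.009], "spin": 0},
  {"jaw": -1, "offset": [0, 0, -0.009], "spin": 0},
])

```text
time_s: 6.15
ee_pos: [0.6855, 0.1488, 0.0576]
orientation: [0.893, 0.449, 0.001, 0.0]
contact_force: [3.2, 3.8, 3.7]
finger_gap: 0.0392
gripper_force: 28.4
```

```bash
python3 st.py; cat > edge.py <<'E'
from h import *
import sys
c,im=shot("wrist",sys.argv[1]); s=bot.read_state()
hsv=cv2.cvtColor(im,cv2.COLOR_RGB2HSV); m=cv2.inRange(hsv,(100,110,25),(125,255,255)); m[:100]*=1
n,l,st,_=cv2.connectedComponentsWithStats(m); i=1+np.argmax(st[1:,4]); x,y,w,h,_=st[i]; print("bbox",x,y,w,h)
# top face side edges: fit width per row
rows=np.arange(y+4,y+60,4); L=[np.where(l[r]==i)[0] for r in rows]; wd=np.array([a.max()-a.min()+1 for a in L]); mid=np.array([(a.max()+a.min())/2 for a in L])
K=c[0]; d=.080*K[0,0]/wd  # depth of each row
P=np.c_[(mid-K[0,2])/K[0,0]*d,(rows-K[1,2])/K[1,1]*d,d]; he=np.array(bot.camera_info("wrist")["hand_eye"]); T=P@he[:3,:3].T+he[:3,3]
p=np.polyfit(T[:,0],T[:,2],1); print("tilt deg (nose down +)",np.degrees(np.arctan(p[0])).round(2)); print("front top edge tool xyz mm",(T[0]*1e3).round(1),"last",(T[-1]*1e3).round(1), "yaw rel",np.degrees(np.polyfit(T[:,0],T[:,1],1)[0]).round(2))
E
python3 edge.py w_tilt
```

```text
t 6.15 p [685.5 148.8  57.6] H 132.3 4.8 yaw 53.41 F [3.2 3.8 3.7] Fh 4.9 -0.3 M [ 0.5  -0.36 -0.  ] gap 39.2 g 28.4
bbox 219 176 203 145
tilt deg (nose down +) 17.39
front top edge tool xyz mm [48.2  0.2 26.4] last [28.6  0.2 20.3] yaw rel 0.03
```

play_rows([
  {"jaw": -1, "offset": [0, 0, 0.03], "spin": 0},
  {"jaw": -1, "offset": [0, 0, 0.052], "spin": 0},
  {"jaw": -1, "offset": [-0.0775, -0.1125, 0.052], "spin": 0},
  {"jaw": -1, "offset": [-0.0775, -0.1125, 0.052], "spin": 0},
  {"jaw": -1, "offset": [-0.0775, -0.1125, 0.052], "spin": 0},
  {"jaw": -1, "offset": [-0.0775, -0.1125, 0.052], "spin": 0},
  {"jaw": -1, "offset": [-0.0775, -0.1125, 0.052], "spin": 0},
])

```text
time_s: 6.9
ee_pos: [0.6061, 0.0347, 0.1085]
orientation: [0.894, 0.448, -0.001, -0.0]
contact_force: [0.2, 0.4, -1.4]
finger_gap: 0.0389
gripper_force: 27.8
```

```bash
python3 st.py;python3 edge.py w_over; python3 st.py
```

```text
t 6.9 p [606.1  34.7 108.5] H -6.6 0.5 yaw 53.28 F [ 0.2  0.4 -1.4] Fh 0.4 0.1 M [ 0.03  0.01 -0.01] gap 38.9 g 27.8
bbox 217 174 206 148
tilt deg (nose down +) 16.74
front top edge tool xyz mm [49.4  0.4 24.2] last [30.   0.  18.1] yaw rel 1.2
t 6.95 p [606.8  35.6 108.8] H -5.4 0.4 yaw 53.35 F [ 0.2  1.2 -1.4] Fh 1.1 0.5 M [ 0.01  0.01 -0.  ] gap 39.2 g 27.8
```

View pics/w_over.png

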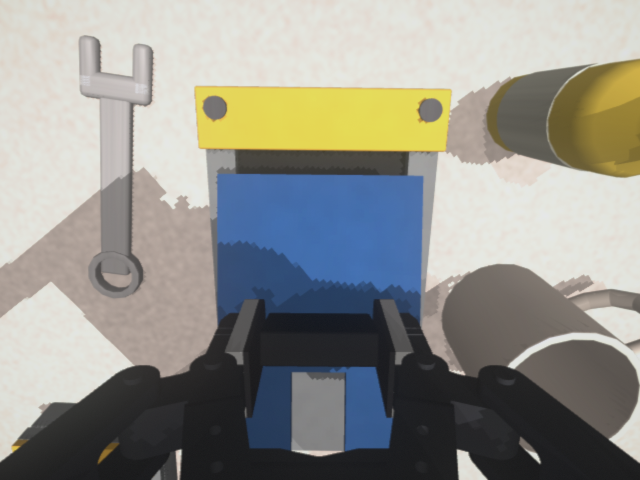

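```bash
python3 - <<'E'
from h import *
c=cam("wrist"); im=cv2.imread("pics/w_over.png"); hsv=cv2.cvtColor(im,cv2.COLOR_BGR2HSV)
m=cv2.inRange(hsv,(22,130,90),(38,255,255)); m[:,460:]=0; q=max(cv2.findContours(m,0,1)[0],key=cv2.contourArea)
P=(ray(c,q[:,0,:],.055)[:,:2]*1000).astype(np.float32); r=cv2.minAreaRect(P); print(r); B=cv2.boxPoints(r); print(proj(c,np.c_[B/1000,np.full(4,.055)]).round(1))
a=np.radians(53.4); u=np.array([np.cos(a),np.sin(a)]); s=bot.read_state(); t=s["ee_pos"][:2]*1e3
d=np.array(r[0])-t; print("lip centre rel TCP, along u,v",d@u,d@[-u[1],u[0]])
E
```

```text
((650.304931640625, 91.29022216796875), (26.157073974609375, 110.86813354492188), 52.66445541381836)
[[199.  147.6]
 [445.1 150.5]
 [451.1  89.1]
 [194.6  86. ]]
lip centre rel TCP, along u,v 70.6130150994502 -1.7211020313321228
```

```bash
sed -i 's/radians(53.4)/radians(52.7)/; s/O=np.array.*046\*u;/O=np.array([.6107,.0396]);/' st.py; python3 st.py
```

```text
t 6.95 p [606.8  35.6 108.8] H -5.5 0.7 yaw 53.35 F [ 0.2  1.2 -1.4] Fh 1.1 0.5 M [ 0.01  0.01 -0.  ] gap 39.2 g 27.8
```

play_rows([
  {"jaw": -1, "offset": [0.0018, 0.0011, -0.02], "spin": -0.6},
  {"jaw": -1, "offset": [0.0018, 0.0011, -0.032], "spin": -0.6},
  {"jaw": -1, "offset": [0.0018, 0.0011, -0.038], "spin": -0.6},
  {"jaw": -1, "offset": [0.0018, 0.0011, -0.041], "spin": -0.6},
  {"jaw": -1, "offset": [0.0018, 0.0011, -0.044], "spin": -0.6},
  {"jaw": -1, "offset": [0.0018, 0.0011, -0.044], "spin": -0.6},
])

```text
time_s: 7.55
ee_pos: [0.609, 0.0372, 0.0653]
orientation: [0.896, 0.445, -0.0, 0.0]
contact_force: [-0.0, 0.0, -2.1]
finger_gap: 0.0392
gripper_force: 27.8
```

```bash
python3 st.py;python3 edge.py w_low
```

```text
t 7.55 p [609.   37.2  65.3] H -2.9 -0.1 yaw 52.82 F [-0.   0.  -2.1] Fh 0.0 0.0 M [ 0.09 -0.    0.01] gap 39.2 g 27.8
bbox 217 175 206 147
tilt deg (nose down +) 14.74
front top edge tool xyz mm [49.2  0.2 23.3] last [29.7  0.  18. ] yaw rel 0.68
```

play_rows([
  {"jaw": -1, "offset": [0, 0, -0.002], "spin": 0},
  {"jaw": -1, "offset": [0.0025, 0.0032, -0.003], "spin": 0},
  {"jaw": -1, "offset": [0.005, 0.0065, -0.003], "spin": 0},
  {"jaw": -1, "offset": [0.0065, 0.0085, -0.003], "spin": 0},
  {"jaw": -1, "offset": [0.0065, 0.0085, -0.003], "spin": 0},
])

```text
time_s: 8.1
ee_pos: [0.6165, 0.0458, 0.0632]
orientation: [0.896, 0.445, 0.001, 0.001]
contact_force: [0.7, -2.7, 3.9]
finger_gap: 0.0396
gripper_force: 28.5
```

```bash
python3 st.py;python3 edge.py w_in
```

```text
t 8.1 p [616.5  45.8  63.2] H 8.4 -0.9 yaw 52.81 F [ 0.7 -2.7  3.9] Fh -1.7 -2.2 M [-0.18 -0.11 -0.03] gap 39.6 g 28.5
bbox 217 207 206 115
tilt deg (nose down +) 14.4
front top edge tool xyz mm [37.3  0.2 19.6] last [17.7  0.  14.3] yaw rel 0.59
```

play_rows([
  {"jaw": -1, "offset": [0.0008, 0.0019, 0], "spin": 0},
  {"jaw": -1, "offset": [0.0005, 0.0013, -0.002], "spin": 0},
  {"jaw": -1, "offset": [-0.001, -0.0005, -0.004], "spin": 0},
  {"jaw": -1, "offset": [-0.0022, -0.0021, -0.006], "spin": 0},
  {"jaw": -1, "offset": [-0.0034, -0.0037, -0.0085], "spin": 0},
  {"jaw": -1, "offset": [-0.0046, -0.0053, -0.011], "spin": 0},
  {"jaw": -1, "offset": [-0.0046, -0.0053, -0.0115], "spin": 0},
])

```text
time_s: 8.85
ee_pos: [0.6104, 0.0403, 0.0505]
orientation: [0.896, 0.445, -0.0, -0.0]
contact_force: [-1.1, 0.2, 4.2]
finger_gap: 0.0393
gripper_force: 28.7
```

```bash
python3 st.py;python3 edge.py w_lev
```

```text
t 8.85 p [610.4  40.3  50.5] H 0.3 0.7 yaw 52.8 F [-1.1  0.2  4.2] Fh -0.5 1.0 M [ 0.21  0.16 -0.  ] gap 39.3 g 28.7
bbox 209 192 223 132
tilt deg (nose down +) 1.32
front top edge tool xyz mm [45.3  0.2  9.5] last [25.6  0.2  9.4] yaw rel 0.05
```

View pics/w_lev.png

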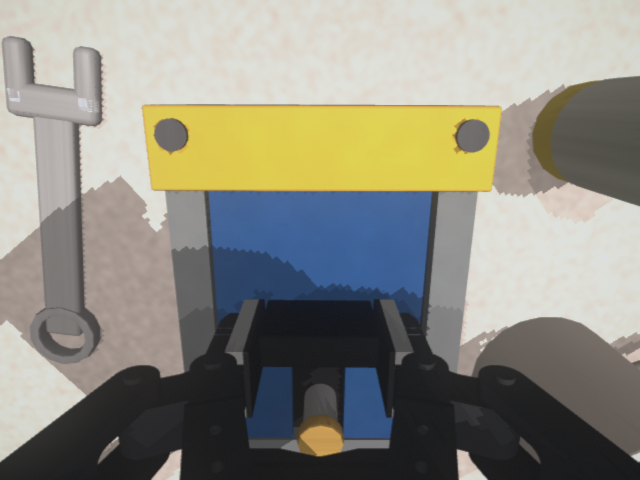

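play_rows([
  {"jaw": -1, "offset": [0, 0, -0.002], "spin": 0},
  {"jaw": -1, "offset": [0, 0, -0.002], "spin": 0},
  {"jaw": 0.3, "offset": [0, 0, -0.001], "spin": 0},
  {"jaw": 0.3, "offset": [0, 0, 0], "spin": 0},
  {"jaw": 0.3, "offset": [0, 0, 0.01], "spin": 0},
  {"jaw": 0.3, "offset": [0, 0, 0.06], "spin": 0},
  {"jaw": 0.3, "offset": [-0.01, -0.013, 0.11], "spin": 0},
  {"jaw": 0.3, "offset": [-0.03, -0.04, 0.13], "spin": 0},
])

```text
time_s: 9.7
ee_pos: [0.5834, 0.0012, 0.1867]
orientation: [0.895, 0.446, 0.003, 0.002]
contact_force: [1.2, -1.1, 0.4]
finger_gap: 0.0555
gripper_force: 0.0
```

```bash
python3 st.py;python3 edge.py w_rel; python3 - <<'E'
from h import *
c=cam("wrist"); im=cv2.imread("pics/w_rel.png"); hsv=cv2.cvtColor(im,cv2.COLOR_BGR2HSV)
m=cv2.inRange(hsv,(22,110,90),(38,255,255))
for q in cv2.findContours(m,0,1)[0]:
    if cv2.contourArea(q)>300: 
        for z in(.055,.062): print(q[:,0].mean(0).round(),z,cv2.minAreaRect((ray(c,q[:,0,:],z)[:,:2]*1000).astype(np.float32)))
cv2.imwrite("pics/w_rel2.png",cv2.resize(im[60:400,150:500],None,fx=1.7,fy=1.7))
E
```

```text
t 9.7 p [583.4   1.2 186.7] H -47.1 -1.6 yaw 52.94 F [ 1.2 -1.1  0.4] Fh -0.1 -1.6 M [0.05 0.03 0.04] gap 55.5 g 0.0
bbox 252 77 127 164
tilt deg (nose down +) 2.3
front top edge tool xyz mm [ 90.7  -2.3 144.6] last [ 58.7  -2.7 146.2] yaw rel 0.42
[103. 343.] 0.055 ((405.3173828125, 18.92749786376953), (23.294391632080078, 53.10112380981445), 49.98265838623047)
[103. 343.] 0.062 ((410.930419921875, 19.926443099975586), (22.704933166503906, 51.757423400878906), 49.982666015625)
[315.  49.] 0.055 ((646.5789794921875, 82.63990020751953), (26.934860229492188, 112.23523712158203), 52.24360275268555)
[315.  49.] 0.062 ((646.0867309570312, 82.02656555175781), (26.25324058532715, 109.39510345458984), 52.24355697631836)
[531.  37.] 0.055 ((750.6426391601562, 11.997489929199219), (42.27088165283203, 53.54707717895508), 60.57497787475586)
[531.  37.] 0.062 ((747.5172119140625, 13.17177963256836), (41.20119094848633, 52.192039489746094), 60.574825286865234)
```

View pics/w_rel2.png

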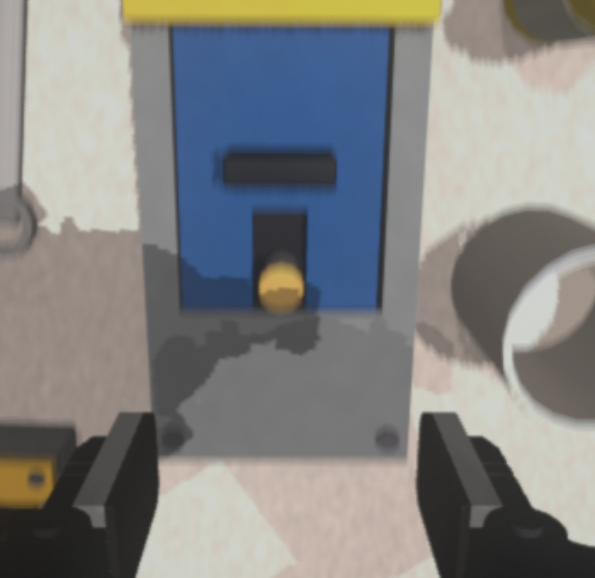

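play_rows([
  {"jaw": 0.3, "offset": [-0.12, -0.352, 0], "spin": 8},
  {"jaw": 0.3, "offset": [-0.12, -0.352, 0], "spin": 16},
  {"jaw": 0.3, "offset": [-0.12, -0.352, 0], "spin": 24},
  {"jaw": 0.3, "offset": [-0.12, -0.352, 0], "spin": 32},
  {"jaw": 0.3, "offset": [-0.12, -0.352, 0], "spin": 39},
  {"jaw": 0.3, "offset": [-0.12, -0.352, -0.02], "spin": 39},
  {"jaw": 0.3, "offset": [-0.12, -0.352, -0.04], "spin": 39},
  {"jaw": 0.3, "offset": [-0.12, -0.352, -0.06], "spin": 39},
])

```text
time_s: 10.55
ee_pos: [0.4618, -0.3542, 0.1252]
orientation: [0.696, 0.718, -0.0, 0.003]
contact_force: [0.9, -0.1, -0.9]
finger_gap: 0.0556
gripper_force: 0.0
```

play_rows([
  {"jaw": 0.1, "offset": [0, 0, 0], "spin": 0},
  {"jaw": 0.1, "offset": [0, 0, 0], "spin": 0},
])

```text
time_s: 10.75
ee_pos: [0.4601, -0.3502, 0.1212]
orientation: [0.697, 0.717, 0.0, -0.001]
contact_force: [0.1, 0.2, 1.7]
finger_gap: 0.0468
gripper_force: 0.0
```

```bash
python3 st.py; python3 - <<'E'
from h import *
c,im=shot("wrist","w_clip2"); s=bot.read_state(); print(s["ee_pos"].round(4))
hsv=cv2.cvtColor(im,cv2.COLOR_RGB2HSV); m=cv2.inRange(hsv,(3,140,60),(20,255,255))
mo=cv2.morphologyEx(m,cv2.MORPH_OPEN,np.ones((25,25),np.uint8)); q=max(cv2.findContours(mo,0,1)[0],key=cv2.contourArea)
print(q[:,0].min(0),q[:,0].max(0),cv2.minAreaRect((ray(c,q[:,0,:],.022)[:,:2]*1000).astype(np.float32)))
E
```

```text
t 10.75 p [ 460.1 -350.2  121.2] H -401.4 -116.4 yaw 91.67 F [0.1 0.2 1.7] Fh 0.2 0.0 M [ 0.02 -0.03 -0.03] gap 46.8 g 0.0
[ 0.4613 -0.35    0.1225]
[299 215] [340 263] ((460.7487487792969, -349.7798767089844), (24.638273239135742, 29.792116165161133), 1.6579524278640747)
```

play_rows([
  {"jaw": 0.1, "offset": [0, 0, -0.05], "spin": 0},
  {"jaw": 0.1, "offset": [0, 0, -0.09], "spin": 0},
  {"jaw": 0.1, "offset": [0, 0, -0.108], "spin": 0},
  {"jaw": 0.1, "offset": [0, 0, -0.109], "spin": 0},
  {"jaw": -1, "offset": [0, 0, -0.109], "spin": 0},
  {"jaw": -1, "offset": [0, 0, -0.109], "spin": 0},
  {"jaw": -1, "offset": [0, 0, -0.109], "spin": 0},
  {"jaw": -1, "offset": [0, 0, -0.109], "spin": 0},
], squeeze=60)

```text
time_s: 11.6
ee_pos: [0.4632, -0.3512, 0.016]
orientation: [0.696, 0.718, 0.0, 0.002]
contact_force: [0.8, 1.8, 6.6]
finger_gap: 0.0238
gripper_force: 59.6
```

```bash
python3 st.py
```

```text
t 11.6 p [ 463.2 -351.2   16. ] H -400.2 -119.5 yaw 91.81 F [0.8 1.8 6.6] Fh 1.9 0.5 M [ 0.37 -0.19  0.06] gap 23.8 g 59.6
```

play_rows([
  {"jaw": -1, "offset": [0, 0, 0.04], "spin": 0},
  {"jaw": -1, "offset": [0, 0, 0.085], "spin": 0},
  {"jaw": -1, "offset": [0.048, 0.258, 0.13], "spin": -8},
  {"jaw": -1, "offset": [0.048, 0.258, 0.13], "spin": -16},
  {"jaw": -1, "offset": [0.048, 0.258, 0.13], "spin": -24},
  {"jaw": -1, "offset": [0.048, 0.258, 0.13], "spin": -32},
  {"jaw": -1, "offset": [0.048, 0.258, 0.13], "spin": -39.1},
  {"jaw": -1, "offset": [0.048, 0.258, 0.13], "spin": -39.1},
])

```text
time_s: 12.4
ee_pos: [0.5105, -0.0888, 0.1454]
orientation: [0.897, 0.442, 0.001, 0.001]
contact_force: [-0.4, -0.4, 0.2]
finger_gap: 0.0237
gripper_force: 59.1
```

play_rows([
  {"jaw": -1, "offset": [0, 0, 0], "spin": 0},
  {"jaw": -1, "offset": [0, 0, 0], "spin": 0},
  {"jaw": -1, "offset": [0, 0, 0], "spin": 0},
])

```text
time_s: 12.7
ee_pos: [0.5092, -0.0931, 0.1435]
orientation: [0.896, 0.444, -0.0, 0.0]
contact_force: [-0.4, -1.4, -0.7]
finger_gap: 0.0237
gripper_force: 59.1
```

```bash
python3 st.py; python3 - <<'E'
from h import *
c,im=shot("wrist","w_carry"); s=bot.read_state(); p=s["ee_pos"]; print(p.round(4))
hsv=cv2.cvtColor(im,cv2.COLOR_RGB2HSV)
q=s["orientation"]; a=2*np.arctan2(q[1],q[0]); print("yaw",np.degrees(a)); u=np.array([np.cos(a),np.sin(a)]); ty=np.array([u[1],-u[0]])
m=cv2.inRange(hsv,(3,140,60),(20,255,255))
for k in cv2.findContours(m,0,1)[0]:
    if cv2.contourArea(k)<60: continue
    x,y,w,h=cv2.boundingRect(k); print("orange",x,y,w,h)
    t=k[:,0].astype(float)
    for z in (-.010+.016,-.010+.0035):
        P=ray(c,t,p[2]+z)[:,:2]-p[:2]; X=P@u*1e3; Y=P@ty*1e3; print(" z",z,"tool x",X.min().round(1),X.max().round(1),"y",Y.min().round(1),Y.max().round(1))
    for r in range(y,y+h,8):
        b=np.where(m[r,x:x+w])[0]; print(r,(b.min()+x,b.max()+x),end=" ")
    print()
m=cv2.inRange(hsv,(18,100,70),(38,255,255))
for k in cv2.findContours(m,0,1)[0]:
    if cv2.contourArea(k)>150: print("yel",cv2.boundingRect(k),[np.round(v,1) for v in cv2.minAreaRect((ray(c,k[:,0,:],.062)[:,:2]*1000).astype(np.float32))])
E
```

```text
t 12.7 p [509.2 -93.1 143.5] H -167.0 0.3 yaw 52.68 F [-0.4 -1.4 -0.7] Fh -1.4 -0.6 M [-0.04 -0.03  0.04] gap 23.7 g 59.1
[ 0.5091 -0.0933  0.1432]
yaw 52.63503476557906
orange 75 322 15 15
 z 0.006 tool x -2.4 3.2 y -87.2 -82.6
 z -0.006500000000000001 tool x -9.7 -3.6 y -95.2 -90.1
322 (np.int64(77), np.int64(89)) 330 (np.int64(76), np.int64(84)) 
orange 74 182 72 34
 z 0.006 tool x 42.4 53.3 y -80.3 -56.7
 z -0.006500000000000001 tool x 39.2 51.1 y -87.6 -61.8
182 (np.int64(142), np.int64(142)) 190 (np.int64(137), np.int64(143)) 198 (np.int64(107), np.int64(144)) 206 (np.int64(86), np.int64(145)) 214 (np.int64(88), np.int64(145)) 
orange 284 180 70 184
 z 0.006 tool x -13.7 54.0 y -12.2 12.1
 z -0.006500000000000001 tool x -22.0 51.8 y -13.3 13.2
180 (np.int64(308), np.int64(324)) 188 (np.int64(307), np.int64(325)) 196 (np.int64(308), np.int64(325)) 204 (np.int64(308), np.int64(325)) 212 (np.int64(308), np.int64(326)) 220 (np.int64(308), np.int64(326)) 228 (np.int64(308), np.int64(326)) 236 (np.int64(308), np.int64(326)) 244 (np.int64(308), np.int64(326)) 252 (np.int64(308), np.int64(326)) 260 (np.int64(309), np.int64(326)) 268 (np.int64(309), np.int64(326)) 276 (np.int64(309), np.int64(327)) 284 (np.int64(299), np.int64(350)) 292 (np.int64(285), np.int64(352)) 300 (np.int64(286), np.int64(352)) 308 (np.int64(286), np.int64(351)) 316 (np.int64(286), np.int64(352)) 324 (np.int64(286), np.int64(351)) 332 (np.int64(286), np.int64(351)) 340 (np.int64(287), np.int64(351)) 348 (np.int64(287), np.int64(351)) 356 (np.int64(286), np.int64(351)) 
yel (74, 317, 24, 21) [array([372.2, -48.2]), array([14.7, 11.7]), np.float64(5.9)]
yel (0, 176, 149, 40) [array([423.5,  10.3]), array([19.9, 79. ]), np.float64(50.7)]
yel (301, 0, 37, 27) [array([5.807e+02, 4.000e-01]), array([11. , 16.9]), np.float64(52.7)]
```

play_rows([
  {"jaw": -1, "offset": [0, 0, -0.045], "spin": -1},
  {"jaw": -1, "offset": [0, 0, -0.075], "spin": -1},
  {"jaw": -1, "offset": [0, 0, -0.085], "spin": -1},
  {"jaw": -1, "offset": [0, 0, -0.088], "spin": -1},
  {"jaw": -1, "offset": [0, 0, -0.088], "spin": -1},
])

```text
time_s: 13.25
ee_pos: [0.5099, -0.0928, 0.0561]
orientation: [0.9, 0.436, 0.0, 0.0]
contact_force: [-0.3, 0.3, -1.1]
finger_gap: 0.0238
gripper_force: 59.1
```

```bash
python3 st.py; python3 - <<'E'
from h import *
shot("side","s_pre"); shot("wrist","w_pre")
E
```

```text
t 13.25 p [509.9 -92.8  56.1] H -166.4 -0.0 yaw 51.66 F [-0.3  0.3 -1.1] Fh 0.1 0.5 M [-0.03  0.04  0.03] gap 23.8 g 59.1
```

play_rows([
  {"jaw": -1, "offset": [0, 0, -0.002], "spin": 0},
  {"jaw": -1, "offset": [0, 0, -0.004], "spin": 0},
  {"jaw": -1, "offset": [0, 0, -0.005], "spin": 0},
  {"jaw": -1, "offset": [0, 0, -0.005], "spin": 0},
])

```text
time_s: 13.75
ee_pos: [0.5099, -0.0924, 0.0511]
orientation: [0.9, 0.436, 0.0, 0.001]
contact_force: [-1.0, -2.1, 4.7]
finger_gap: 0.0239
gripper_force: 59.8
```

```bash
python3 st.py
```

```text
t 13.75 p [509.9 -92.4  51.1] H -166.1 0.2 yaw 51.71 F [-1.  -2.1  4.7] Fh -2.3 -0.5 M [-0.12  0.1   0.  ] gap 23.9 g 59.8
```

play_rows([
  {"jaw": -1, "offset": [0, 0, 0.0035], "spin": 0},
  {"jaw": -1, "offset": [0.0061, 0.008, 0.0035], "spin": 0},
  {"jaw": -1, "offset": [0.0121, 0.0159, 0.0035], "spin": 0},
  {"jaw": -1, "offset": [0.0182, 0.0239, 0.0035], "spin": 0},
  {"jaw": -1, "offset": [0.0206, 0.027, 0.0035], "spin": 0},
  {"jaw": -1, "offset": [0.0206, 0.027, 0.0035], "spin": 0},
], squeeze=70)

```text
time_s: 14.35
ee_pos: [0.5303, -0.0643, 0.0536]
orientation: [0.9, 0.437, -0.0, -0.0]
contact_force: [0.4, -0.4, -0.6]
finger_gap: 0.0231
gripper_force: 70.8
```

```bash
python3 st.py
```

```text
t 14.35 p [530.3 -64.3  53.6] H -131.4 0.9 yaw 51.77 F [ 0.4 -0.4 -0.6] Fh -0.1 -0.5 M [-0.01  0.02  0.04] gap 23.1 g 70.8
```

play_rows([
  {"jaw": -1, "offset": [0.0052, 0.006, 0.001], "spin": 0},
  {"jaw": -1, "offset": [0.009, 0.0109, 0.001], "spin": 0},
  {"jaw": -1, "offset": [0.0127, 0.0156, 0.001], "spin": 0},
  {"jaw": -1, "offset": [0.0147, 0.0182, 0.001], "spin": 0},
  {"jaw": -1, "offset": [0.0147, 0.0182, 0.001], "spin": 0},
])

```text
time_s: 14.85
ee_pos: [0.5452, -0.0461, 0.0549]
orientation: [0.9, 0.436, 0.001, -0.0]
contact_force: [1.8, 0.9, -1.1]
finger_gap: 0.0231
gripper_force: 70.7
```

```bash
python3 st.py
```

```text
t 14.85 p [545.2 -46.1  54.9] H -107.9 0.1 yaw 51.73 F [ 1.8  0.9 -1.1] Fh 1.8 -0.9 M [ 0.26 -0.17  0.01] gap 23.1 g 70.7
```

play_rows([
  {"jaw": -1, "offset": [0.0012, 0.0016, 0], "spin": 0},
  {"jaw": -1, "offset": [0.0024, 0.0032, 0], "spin": 0},
  {"jaw": -1, "offset": [0.0024, 0.0032, 0], "spin": 0},
])

```text
time_s: 15.15
ee_pos: [0.5471, -0.0437, 0.0548]
orientation: [0.9, 0.436, -0.0, 0.0]
contact_force: [-0.9, 0.3, -1.3]
finger_gap: 0.0237
gripper_force: 70.8
```

```bash
python3 st.py; python3 - <<'E'
from h import *
c,im=shot("wrist","w_seat"); s=bot.read_state(); p=s["ee_pos"]
hsv=cv2.cvtColor(im,cv2.COLOR_RGB2HSV); m=cv2.inRange(hsv,(3,140,60),(20,255,255)); m[:,:250]=0; m[:,400:]=0
q=s["orientation"]; a=2*np.arctan2(q[1],q[0]); u=np.array([np.cos(a),np.sin(a)]); ty=np.array([u[1],-u[0]])
def rep(k,z):
    P=ray(c,k[:,0].astype(float),z)[:,:2]-p[:2]; X=P@u*1e3; Y=P@ty*1e3; print(cv2.boundingRect(k),"z",z,"x",X.min().round(1),X.max().round(1),"y",Y.min().round(1),Y.max().round(1))
for k in cv2.findContours(m,0,1)[0]:
    if cv2.contourArea(k)>100: rep(k,p[2]-.0035)
m=cv2.inRange(hsv,(18,100,70),(38,255,255)); m[:,:250]=0; m[:,400:]=0; m[:100]=0
for k in cv2.findContours(m,0,1)[0]:
    if cv2.contourArea(k)>100: rep(k,.062)
E
```

```text
t 15.15 p [547.1 -43.7  54.8] H -104.8 0.2 yaw 51.71 F [-0.9  0.3 -1.3] Fh -0.3 0.9 M [-0.06  0.03  0.01] gap 23.7 g 70.8
(283, 181, 71, 183) z 0.05132072903286078 x -20.1 51.8 y -13.4 12.7
(289, 135, 55, 56) z 0.062 x 50.8 67.9 y -9.4 7.5
```

play_rows([
  {"jaw": -1, "offset": [-0.0012, -0.0015, -0.001], "spin": 0},
  {"jaw": -1, "offset": [-0.0014, -0.0018, -0.0025], "spin": 0},
  {"jaw": -1, "offset": [-0.0014, -0.0018, -0.0025], "spin": 0},
])

```text
time_s: 15.5
ee_pos: [0.5456, -0.0457, 0.0522]
orientation: [0.9, 0.436, 0.0, 0.0]
contact_force: [0.2, -0.2, -1.3]
finger_gap: 0.0231
gripper_force: 70.8
```

```bash
python3 st.py
```

```text
t 15.5 p [545.6 -45.7  52.2] H -107.3 0.1 yaw 51.69 F [ 0.2 -0.2 -1.3] Fh -0.0 -0.3 M [-0.06 -0.04 -0.01] gap 23.1 g 70.8
```

play_rows([
  {"jaw": 0.0, "offset": [0, 0, 0], "spin": 0},
  {"jaw": 0.1, "offset": [0, 0, 0], "spin": 0},
  {"jaw": 0.1, "offset": [0, 0, 0], "spin": 0},
  {"jaw": 0.1, "offset": [0, 0, 0.02], "spin": 0},
  {"jaw": 0.1, "offset": [0, 0, 0.07], "spin": 0},
  {"jaw": 0.1, "offset": [0, 0, 0.11], "spin": 0},
  {"jaw": 0.1, "offset": [0, 0, 0.11], "spin": 0},
  {"jaw": 0.1, "offset": [0, 0, 0.11], "spin": 0},
])

```text
time_s: 16.3
ee_pos: [0.5468, -0.0457, 0.1639]
orientation: [0.9, 0.436, 0.001, 0.001]
contact_force: [-0.6, -0.7, -1.0]
finger_gap: 0.0468
gripper_force: 0.0
```

```bash
python3 st.py; cat > fin.py <<'E'
from h import *
import sys
c,im=shot("wrist",sys.argv[1]); s=bot.read_state(); p=s["ee_pos"]
hsv=cv2.cvtColor(im,cv2.COLOR_RGB2HSV); a=np.radians(52.7); u=np.array([np.cos(a),np.sin(a)]); v=np.array([-u[1],u[0]]); pin=np.array([.5828,.003])
def rep(n,k,z):
    P=ray(c,k[:,0].astype(float),z)[:,:2]; r=cv2.minAreaRect((P*1000).astype(np.float32)); X=(P-pin)@u*1e3; Y=(P-pin)@v*1e3
    print(n,cv2.boundingRect(k),"z",z,"H-pin x",X.min().round(1),X.max().round(1),"y",Y.min().round(1),Y.max().round(1),"ang",round(r[2],1),np.round(r[1],1))
m=cv2.inRange(hsv,(3,140,60),(17,255,255)); m[:,:200]=0; m[:,450:]=0
for k in cv2.findContours(m,0,1)[0]:
    if cv2.contourArea(k)>100: rep("orange",k,.0455); 
mo=cv2.morphologyEx(m,cv2.MORPH_OPEN,np.ones((21,21),np.uint8))
for k in cv2.findContours(mo,0,1)[0]: rep("block",k,.058)
m=cv2.inRange(hsv,(18,100,70),(38,255,255)); m[:,:200]=0; m[:,450:]=0
for k in cv2.findContours(m,0,1)[0]:
    if cv2.contourArea(k)>100: rep("yellow",k,.062); rep("yellow",k,.055)
m=cv2.inRange(hsv,(100,110,25),(125,255,255)); m[:,:200]=0; m[:,450:]=0
k=max(cv2.findContours(m,0,1)[0],key=cv2.contourArea); rep("cover",k,.042)
E
python3 fin.py w_fin
```

```text
t 16.3 p [546.8 -45.7 163.9] H -106.6 -0.8 yaw 51.7 F [-0.6 -0.7 -1. ] Fh -0.9 0.0 M [-0.    0.03 -0.03] gap 46.8 g 0.0
orange (296, 150, 42, 111) z 0.0455 H-pin x -80.1 -9.7 y -12.8 13.5 ang 51.6 [70.3 26.2]
block (296, 213, 41, 48) z 0.058 H-pin x -75.5 -45.4 y -11.7 12.8 ang 52.4 [30.  24.4]
yellow (300, 118, 30, 32) z 0.062 H-pin x -7.6 9.2 y -7.9 8.3 ang 51.7 [16.8 16.2]
yellow (300, 118, 30, 32) z 0.055 H-pin x -8.3 9.0 y -8.1 8.6 ang 51.7 [17.2 16.6]
cover (239, 0, 145, 158) z 0.042 H-pin x -14.5 72.0 y -39.4 40.8 ang 52.3 [85.9 80.1]
```

```bash
python3 -c "
from h import *
print(bot.sign_off())"
```

```text
the job is handed in; nothing more can be done
None
```

The blue cover lies flush in the recess under the lip, and the clip's seat measured about 1 mm from the pin's axis after I let go; the job was handed in at about 16 s of robot time. I did not measure the legs' spread or see the snap force. I inferred that the legs are shut from the clip's position on the pin.

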